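# Clamp a vial rack on a shaker platform with a quarter-turn T-foot stud

## Robot

A 6-joint arm with a two-finger parallel gripper is mounted at the origin on a cart in front of the work surface, level with it; the furniture and walls round the work are solid. World frame = base frame: x ahead of the robot, y to its left, z up, the work surface at z = 0. Lengths are in m, angles in degrees, forces in N, time in s.
With the tool pointing down it reaches from about 0.4 to 0.825 m from the base axis. Payload 7 kg.
Tool frame: the origin (TCP) lies midway between the tips of the shut fingers; the grasp point (between the pads) lies 19 mm behind it; z points along the fingers, y is the line along which they close (so a half turn about z gives the same grasp; the last joint's range is limited). The gripper opens to 88 mm and grips with 3 to 60 N. Pads are 19 mm wide; open, the fingers measure 130 mm over their backs; the gripper's body (78 mm by 193 mm) begins 47 mm behind the grasp point.
Start: joints at [92.252, 20.546, 0.682, 0, -70.136, -16.507], TCP at [0.166, 0.654, 0.206] pointing down, gripper open.
Joint ranges: [-176.03, 176.03], [-82.01, 121.73], [-58.28, 71.71], [-173.87, 95.51], [-174.79, -0.11], [-173.66, 173.66]. Speed limits (degrees/s): [136.94, 136.94, 172.46, 180, 180, 180].

## Interface

Orientations are given as [roll, pitch, yaw] about the fixed x, y, z axes, in that order (R = Rz(yaw) Ry(pitch) Rx(roll)).
In Python, from plant import r gives the robot as it stands. The module is installed in compiled form; this text tells all that it offers.
- The arm moves only by the tool play_rows, never from a script. Its argument "rows" is a list of rows, each an object with "slide": the shift along the tool's x, y, z as a fraction of full scale, a list of three; "delta_rot": the turn, a rotation vector about the tool's x, y, z as a fraction of full scale, a list of three; "fingers": the opening, from -1 (shut) to 1 (fully open). In form: [{"slide": [x, y, z], "delta_rot": [rx, ry, rz], "fingers": fingers}, ...]. A call has 1 to 8 rows; each row shifts and turns the commanded pose from where the row before left it, along the tool's axes as they then stand; what a row does not reach is not made up. Full scale, the value 1, is 0.15 m for a shift and 0.08 rad for a turn. A row lasts 1/8 s, in which the tool goes at most 62.5 mm and 10.7 degrees, less where a joint would pass 70% of its speed; a pose out of reach is approached as far as the arm can. A call with a number of a shift or a turn outside -1 to 1 is refused whole. A call with a gripper value outside its range is refused whole. The fingers move at their own pace and stop on an object; "squeeze" is the grip in N (left out, the last holds). Time passes only in rows, so rows that do not move let the fingers close. It gives the time, the measured TCP pose, the force, the opening and the grip force at its end, in the units of the state.
- r.get_state(): the state, without advancing time (a new reading comes with each control period).
- r.capture(name): name is "scene" or "top" or "wrist"; returns a dict with "image" (400x640x3 uint8, blue, green, red), "fx", "fy", "cx", "cy" (pixels), "R" (3x3) and "t" (3): a world point X has camera coordinates R X + t; the wrist camera has in their place "T_tool_cam" (4x4, takes a point from camera to tool coordinates, whose origin is the TCP and whose axes are the flange's). Camera axes: x right, y down, z forward; pixel columns grow to the right and rows downward; lengths in m; the calibration is good to about 2 mm. A picture is of the moment at which its call begins: read the wrist's pose just before it. There is no depth.
- r.close_job(): hands the job in; it is judged then, once.
The state is a dict: "time_s": time; "joints": joint angles; "qd": joint speeds; "joint_torque": joint torques, N m; "tcp_pos": TCP position; "eef_rot": TCP orientation; "contact_force": force on the tool from outside, world axes, zero at the start; "moment": the same for the moment, N m; "gripper_width": finger opening in m; "gripper_force": force on a finger pad.
Only numpy, scipy, OpenCV 4.12 (cv2) and the standard library are available. Lean on these libraries where they do the work, as an engineer would, in place of code of your own. Each camera call takes 0.05 s, during which the arm holds its last target. There are 200 camera calls.

## Task

Clamp the vial rack on the shaker: take the clamp stud that stands on the bench, drop its T-shaped foot lengthwise into the platform's slot on the free side of the rack, and slide it along so that its disc pushes the rack squarely against the sprung fence and presses the fence in. As you go, feel for the hidden pocket under the slot's lips - where the stud will not turn, never force it but turn it back and go on a little - and there give it a quarter turn so that it locks, and let go. The stud must then hold the rack clamped by itself, the rack upright against the pressed-in fence, with the beaker, the flask, the petri dish and the timer left where they are.

Things in the scene. Friction and masses are not known exactly. Their poses are not given: they have to be found in the camera images.
- shaker: Low white shaker box fixed to the bench, black control panel on its front (-x) side, bare aluminium platform 220 mm (x) by 300 mm (y) on top, 80 mm above the bench. Origin on the bench under its middle; y runs along the platform's slot, z up. The sprung fence is at the -y end; the stud goes in on the +y side of the rack.
- slot (a point): Point on the platform's flat top, on the centre line of the straight slot; axes as shaker. The slot is 20 mm wide (x), open at the top from y = -50 to +125 mm of this point, 22 mm deep; its lips are 8 mm thick. Laid lengthwise, the stud's foot goes in at any free place of the slot and slides along it; off the pocket a turn is stopped hard within 0.1 to 0.37 rad (over 0.5 N m).
- pocket_zone (a point): Point on the slot's line at the top, 4 mm from slot towards the fence. Hidden under the lips is one round pocket, 48 mm across, the only place where the foot can turn, either way round. Its centre is set anew each time, up to 11 mm to either side of this point along the slot; the foot turns if within 2.5 mm of it. Turned, it has 2 mm of play, which the fence pushes it back.
- fence_face (a point): Centre of the rubber face of the sprung fence, an upright aluminium plate 160 mm wide (platform x), 42 mm high, on two rods with springs, 2.5 mm above the platform. The face looks to the platform's +y; free, it is 74 mm from slot towards -y; this point is 23.5 mm above the platform. Moves with the fence.
- fence (a joint): How far the fence is pushed in along the platform's -y (m): 0 free, 0.033 at its end stop. The spring takes 2 N to start and 5 N at 30 mm. When the stud has reached the pocket, pushing the rack before it, the fence is in by 6 to 28 mm.
- stud_wing (a point): Centre of the clamp stud's wing, where it is gripped: upright black bar 56 mm long (x, parallel to the foot), 11 mm thick (y), 24 mm high, on a steel post 10 mm across. The stud, 88.5 mm high and about 0.4 kg, stands upright on its foot on the bench at the left. This point is 76.5 mm above the foot's underside, and 56 mm above the platform when the disc rests on it.
- stud_foot (a point): Centre of the underside of the stud's T-shaped steel foot, 44 mm long (x), 16 mm wide (y), 10 mm high; above it a round neck 15 mm across and 10.5 mm high, then the disc.
- stud_disc (a point): Centre of the underside of the stud's black disc, 72 mm across, 14 mm thick, 20.5 mm above the foot's underside. It comes to rest on the platform beside the slot and pushes the rack with its rim, so low that a loosely held stud tips: grip it firmly (some 50 N or more), do not press it down hard.
- rack_base (a point): Centre of the underside of the wooden vial rack, loose on the platform: 52 mm wide (its x), 180 mm long (its y, lying across the slot), 56 mm high; three capped vials stuck in it rise to 87 mm above the platform. Its base board, 8 mm thick, has the full width. It starts 10 to 40 mm from the fence. About 0.21 kg.
- beaker: Bystander, a loose glass beaker on the bench, to be left where it is; origin at the centre of its underside
- flask: Bystander, a loose conical glass flask on the bench, to be left where it is; origin at the centre of its underside
- petri: Bystander, a loose glass petri dish on the bench, to be left where it is; origin at the centre of its underside
- timer: Bystander, a loose bench timer on the bench, to be left where it is; origin at the centre of its underside
Mind the look-alikes: they are no part of the job. What is shaped like the part that bears stud_wing but green or yellow is not meant.

How it is judged (in metres and radians):
On the way, in this order (a step that is already met when the one before it is completed fails the run):
1. the stud's foot is down in the slot on the free side of the rack, lengthwise, its disc on the platform, the fence still free (z of stud_wing in the frame of slot between 0.045 and 0.062 m and x of stud_wing in the frame of slot between -0.012 and 0.012 m and angle between the x axis of stud_wing and the y axis of slot, either way round below 0.3 rad and y of stud_wing in the frame of slot above 0.02 m and value of joint fence below 0.003 m), for 0.1 s.
2. the stud, still lengthwise, has pushed the rack against the fence and the fence in by over 4 mm (z of stud_wing in the frame of slot between 0.045 and 0.062 m and x of stud_wing in the frame of slot between -0.012 and 0.012 m and angle between the x axis of stud_wing and the y axis of slot, either way round below 0.35 rad and value of joint fence above 0.004 m), for 0.1 s.
At the end, for the whole second after the job is handed in: Let go, the stud stands in the slot, disc on the platform, over 1.2 rad from lengthwise, upright within 0.12 rad, and keeps the fence in by over 2 mm; the rack stands level against the fence (middle 20 to 31 mm from its face), square within 0.12 rad, within 25 mm of the slot line (z of stud_wing in the frame of slot between 0.045 and 0.062 m and x of stud_wing in the frame of slot between -0.012 and 0.012 m and angle between the x axis of stud_wing and the y axis of slot, either way round above 1.2 rad and angle between stud_wing's own z axis and vertical below 0.12 rad and value of joint fence above 0.002 m and velocity of joint fence below 0.01 m/s and y of rack_base in the frame of fence_face between 0.02 and 0.031 m and x of rack_base in the frame of slot between -0.025 and 0.025 m and z of rack_base in the frame of slot below 0.005 m and angle between rack_base's own z axis and vertical below 0.08 rad and angle between the x axis of rack_base and the y axis of slot, either way round below 0.12 rad); the robot touches nothing.
It fails at once if the rack is tipped by more than 0.3 rad (angle between rack_base's own z axis and vertical above 0.3 rad).
It fails at once if the stud is forced: it presses on the shaker (slot, lips, lock plate or platform) with over 120 N (contact force between stud and shaker above 120 N).
It fails at once if the beaker, flask, petri dish or timer is moved by more than 30 mm (distance of any of beaker, flask, petri, timer from where it was at the start of the episode above 0.03 m).
It also fails if it takes over 72 s, if anything falls off the work surface, if the arm or the gripper's body presses on something with over 40 N, if the wrist force passes 120 N, or if a joint passes its speed limit or range.

## Working session

There is one attempt and no reset: what is moved stays moved. The work goes in short steps, Python scripts to look and compute and a tool call to move; the robot and the scene stay as the last step left them, time stands still between calls to the robot, and variables do not carry over. Pictures are saved under pics/ and viewed, at most 10 in all, crops included, and the job is handed in when it is done.

Besides the shell and the picture viewer there is one more tool, called after "Request:" by a JSON object that holds its "fn" and its "kwargs". play_rows: Moves the arm, as the interface text tells. Shift numbers are shares of 0.15 m and turn numbers shares of 0.08 rad, none past 1 either way. Its arguments: {"type":"object","properties":{"rows":{"type":"array"},"squeeze":{"type":"number"}},"required":["rows"]}

```bash
mkdir -p pics
python3 - <<'E'
from plant import r
import cv2,pickle
s=r.get_state();print(s)
d={n:r.capture(n) for n in("scene","top","wrist")}
pickle.dump((s,d),open("c0.pkl","wb"))
for n in d:
    cv2.imwrite(f"pics/{n}0.png",d[n]["image"])
    print(n,{k:v for k,v in d[n].items() if k!="image"})
E
```

```text
{'time_s': 0.0, 'joints': array([ 9.22522194e+01,  2.05916798e+01,  6.31300523e-01, -1.79658157e-02,
       -7.01353861e+01, -1.65055743e+01]), 'qd': array([ 0.01694897, -0.05415734, -0.05473145, -0.06244144,  0.08734955,
       -0.04522778]), 'joint_torque': array([-1.03747429e-04, -5.82715166e+01,  2.93062019e+01,  6.99736163e+00,
        6.87495005e-03, -1.51219219e-04]), 'tcp_pos': array([0.16612191, 0.65368335, 0.20480794]), 'eef_rot': array([ 1.79903382e+02, -1.10172807e-02, -1.42594645e+01]), 'contact_force': array([-0.20497659, -0.19719562,  0.15016937]), 'moment': array([ 0.02374105,  0.03061378, -0.03863691]), 'gripper_force': 0.0, 'gripper_width': 0.08753226078369103}
scene {'fx': 390.2651966314288, 'fy': 390.2651966314288, 'cx': 314.3539503477296, 'cy': 200.77084056143335, 'R': array([[ 0.81884442, -0.5739696 ,  0.00726028],
       [-0.43421017, -0.6276325 , -0.64617255],
       [ 0.37544019,  0.5259623 , -0.76315681]]), 't': array([-0.45912054,  0.2804898 ,  0.99081727])}
top {'fx': 477.9215154683495, 'fy': 477.9215154683495, 'cx': 310.98901111234267, 'cy': 202.03149093901877, 'R': array([[-0.02127146, -0.99976817,  0.00333624],
       [-0.9808407 ,  0.02022217, -0.1937591 ],
       [ 0.19364671, -0.00739386, -0.98104347]]), 't': array([-0.00755947,  0.56177079,  1.33518893])}
wrist {'fx': 325.4245964778237, 'fy': 325.4245964778237, 'cx': 322.0536194090069, 'cy': 195.12020881718092, 'T_tool_cam': array([[-6.98977339e-05, -9.60438417e-01, -2.78492444e-01,
         7.57961781e-02],
       [ 9.99999705e-01,  1.45948794e-04, -7.54320437e-04,
        -6.89448417e-05],
       [ 7.65123963e-04, -2.78492415e-01,  9.60438124e-01,
        -1.78225836e-01],
       [ 0.00000000e+00,  0.00000000e+00,  0.00000000e+00,
         1.00000000e+00]])}
```

View pics/scene0.png

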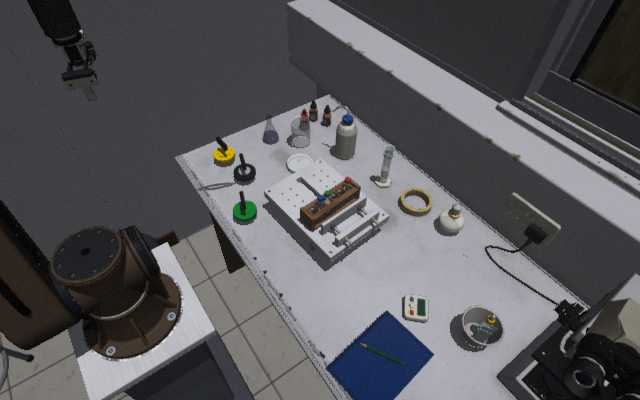

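View pics/top0.png

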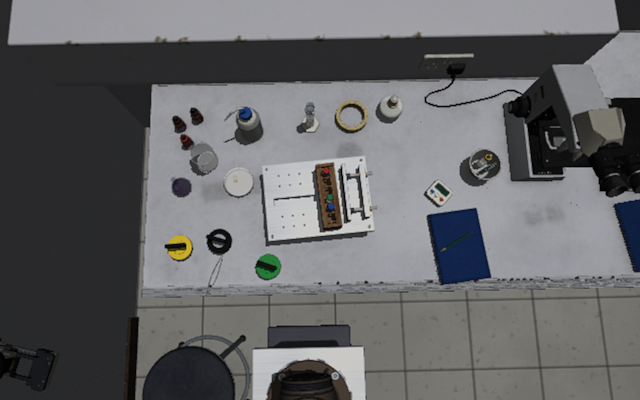

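The black stud is at about (219,241) in the top view. The shaker spans roughly (262–372, 157–242), with its slot at about y=198 and the rack at about x=328. I'll enlarge this area.

Run:
```python
import cv2,pickle
s,d=pickle.load(open("c0.pkl","rb"))
im=d["top"]["image"]
a=cv2.resize(im[145:250,190:390],None,fx=4,fy=4,interpolation=cv2.INTER_CUBIC)
cv2.imwrite("pics/topc.png",a)
im=d["scene"]["image"]
cv2.imwrite("pics/scc.png",cv2.resize(im[130:270,200:400],None,fx=4,fy=4,interpolation=cv2.INTER_CUBIC))
```

```text
(no output)
```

View pics/topc.png

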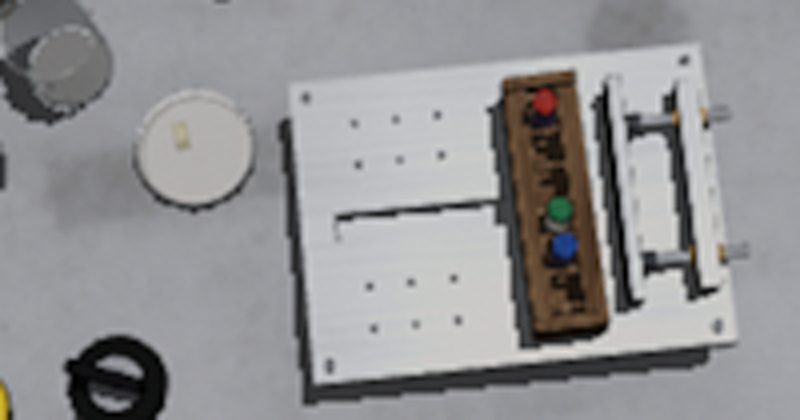

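View pics/scc.png

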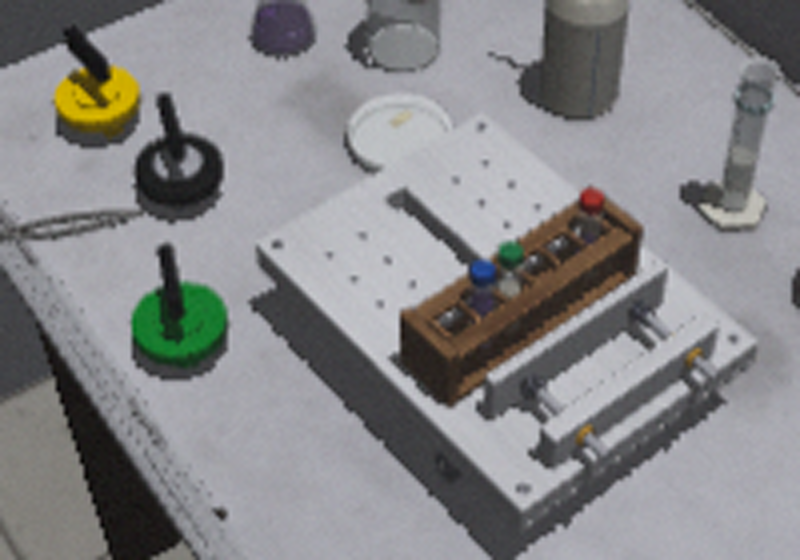

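```bash
cat > h.py <<'E'
import numpy as np
from scipy.spatial.transform import Rotation as Ro
def ray(c,uv,z,T=None):
    d=np.array([(uv[0]-c["cx"])/c["fx"],(uv[1]-c["cy"])/c["fy"],1.])
    if T is None: R=c["R"].T;o=-R@c["t"]
    else: R=T[:3,:3];o=T[:3,3]
    w=R@d
    return o+w*(z-o[2])/w[2]
def wT(s,c):
    T=np.eye(4);T[:3,:3]=Ro.from_euler("xyz",s["eef_rot"],degrees=True).as_matrix();T[:3,3]=s["tcp_pos"]
    return T@c["T_tool_cam"]
E
python3 - <<'E'
import pickle,numpy as np
from h import *
s,d=pickle.load(open("c0.pkl","rb"))
t=lambda u,v,z:ray(d["top"],(190+(u+.5)/4-.5,145+(v+.5)/4-.5),z)
q=lambda u,v,z:ray(d["scene"],(200+(u+.5)/4-.5,130+(v+.5)/4-.5),z)
C=[t(*p,.08) for p in[(290,83),(700,42),(737,343),(313,384)]]
H=[t(*p,.08) for p in[(306,98),(684,60),(717,326),(329,366)]]
for X in(C,H):
    X=np.array(X);print(X.mean(0),[np.linalg.norm(X[i]-X[i-1]) for i in range(4)])
    v=X[0]+X[3]-X[1]-X[2];print("yaw of y",np.degrees(np.arctan2(v[1],v[0])))
print("sc",[q(*p,.08) for p in[(276,244),(480,126),(733,341),(523,488)]],np.mean([q(*p,.08) for p in[(276,244),(480,126),(733,341),(523,488)]],0))
print("slotend",t(337,228,.08))
print("rack top",[t(*p,.136) for p in[(503,80),(575,70),(607,322),(533,335)]])
print("fence top",t(612,77,.1245),t(636,303,.1245))
print("wing",t(68,365,.0885),t(143,385,.0885))
print("disc",t(117,382,.0345),q(180,168,.0345))
print("wing sc",q(165,97,.0885),q(176,140,.0885))
E
```

```text
[ 0.57004212 -0.03718728  0.08      ] [np.float64(0.2197628369298483), np.float64(0.29948388534894754), np.float64(0.22186052072197546), np.float64(0.30011559803352883)]
yaw of y 94.55590706587934
[ 0.57005428 -0.03645208  0.08      ] [np.float64(0.19586825228876292), np.float64(0.27564088233688333), np.float64(0.19608127270834017), np.float64(0.275306867028556)]
yaw of y 94.7540507532219
sc [array([0.46070476, 0.09352637, 0.08      ]), array([0.65719117, 0.10963743, 0.08      ]), array([ 0.67767224, -0.16740785,  0.08      ]), array([ 0.48390922, -0.18120723,  0.08      ])] [ 0.56986935 -0.03636282  0.08      ]
slotend [0.55991303 0.08677968 0.08      ]
rack top [array([ 0.65117517, -0.03315323,  0.136     ]), array([ 0.65735597, -0.08339054,  0.136     ]), array([ 0.48000253, -0.09970354,  0.136     ]), array([ 0.47216572, -0.04933202,  0.136     ])]
fence top [ 0.65501558 -0.10985047  0.1245    ] [ 0.4944089  -0.12082555  0.1245    ]
wing [0.46445027 0.27472303 0.0885    ] [0.44932378 0.22215227 0.0885    ]
disc [0.45827913 0.25043224 0.0345    ] [0.45671335 0.24598001 0.0345    ]
wing sc [0.46501784 0.27162207 0.0885    ] [0.44898512 0.22364948 0.0885    ]
```

Request:
{"fn": "play_rows", "kwargs": {"rows": [{"slide": [0,0,0],"delta_rot": [0,0,1],"fingers": 1},{"slide": [0,0,0],"delta_rot": [0,0,1],"fingers": 1},{"slide": [0,0,0],"delta_rot": [0,0,1],"fingers": 1},{"slide": [0,0,0],"delta_rot": [0,0,1],"fingers": 1},{"slide": [0,0,0],"delta_rot": [0,0,1],"fingers": 1},{"slide": [0,0,0],"delta_rot": [0,0,1],"fingers": 1},{"slide": [0,0,0],"delta_rot": [0,0,1],"fingers": 1},{"slide": [0,0,0],"delta_rot": [0,0,1],"fingers": 1}]}}

```text
time_s: 1.15
tcp_pos: [0.1662, 0.654, 0.2053]
eef_rot: [180.0, -0.0, -51.1]
contact_force: [-0.8, 0.2, -0.4]
gripper_width: 0.0873
gripper_force: 0.0
```

Request:
{"fn": "play_rows", "kwargs": {"rows": [{"slide": [0,0,0],"delta_rot": [0,0,1],"fingers": 1},{"slide": [0,0,0],"delta_rot": [0,0,1],"fingers": 1},{"slide": [0,0,0],"delta_rot": [0,0,1],"fingers": 1},{"slide": [0,0,0],"delta_rot": [0,0,1],"fingers": 1},{"slide": [0,0,0],"delta_rot": [0,0,1],"fingers": 1},{"slide": [0,0,0],"delta_rot": [0,0,1],"fingers": 1},{"slide": [0,0,0],"delta_rot": [0,0,1],"fingers": 1},{"slide": [0,0,0],"delta_rot": [0,0,1],"fingers": 1}]}}

```text
time_s: 2.15
tcp_pos: [0.1661, 0.654, 0.2054]
eef_rot: [180.0, -0.0, -87.7]
contact_force: [-0.0, 0.7, -0.6]
gripper_width: 0.0881
gripper_force: 0.0
```

Request:
{"fn": "play_rows", "kwargs": {"rows": [{"slide": [0,0,0],"delta_rot": [0,0,1],"fingers": 1},{"slide": [0,0,0],"delta_rot": [0,0,1],"fingers": 1},{"slide": [0,0,0],"delta_rot": [0,0,1],"fingers": 1},{"slide": [0,0,0],"delta_rot": [0,0,1],"fingers": 1},{"slide": [0,0,0],"delta_rot": [0,0,0.3],"fingers": 1}]}}

```text
time_s: 2.78
tcp_pos: [0.1662, 0.654, 0.2054]
eef_rot: [-180.0, -0.0, -107.3]
contact_force: [-0.0, -0.4, -0.6]
gripper_width: 0.0876
gripper_force: 0.0
```

Request:
{"fn": "play_rows", "kwargs": {"rows": [{"slide": [0.2,-0.266,0],"delta_rot": [0,0,0],"fingers": 1},{"slide": [0.2,-0.266,0],"delta_rot": [0,0,0],"fingers": 1},{"slide": [0.2,-0.266,0],"delta_rot": [0,0,0],"fingers": 1},{"slide": [0.2,-0.266,0],"delta_rot": [0,0,0],"fingers": 1},{"slide": [0.2,-0.266,0],"delta_rot": [0,0,0],"fingers": 1},{"slide": [0.2,-0.266,0],"delta_rot": [0,0,0],"fingers": 1},{"slide": [0.2,-0.266,0],"delta_rot": [0,0,0],"fingers": 1}]}}

```text
time_s: 3.65
tcp_pos: [0.3711, 0.3692, 0.2059]
eef_rot: [-180.0, 0.0, -107.2]
contact_force: [1.1, 0.6, 0.2]
gripper_width: 0.0878
gripper_force: 0.0
```

Request:
{"fn": "play_rows", "kwargs": {"rows": [{"slide": [0.2,-0.266,0],"delta_rot": [0,0,0],"fingers": 1},{"slide": [0.2,-0.266,0],"delta_rot": [0,0,0],"fingers": 1},{"slide": [0.2,-0.266,0],"delta_rot": [0,0,0],"fingers": 1},{"slide": [0,0,0],"delta_rot": [0,0,0],"fingers": 1},{"slide": [0,0,0],"delta_rot": [0,0,0],"fingers": 1}]}}

```text
time_s: 4.28
tcp_pos: [0.4579, 0.249, 0.2057]
eef_rot: [180.0, 0.0, -107.3]
contact_force: [-0.6, -0.2, 0.2]
gripper_width: 0.0875
gripper_force: 0.0
```

Run:
```python
from plant import r
import cv2,pickle
s=r.get_state();c=r.capture("wrist");print(s["tcp_pos"],s["eef_rot"],s["joints"])
pickle.dump((s,c),open("c1.pkl","wb"))
cv2.imwrite("pics/w1.png",c["image"])
```

```text
[0.45794586 0.2489676  0.20570421] [ 1.79993104e+02  2.74407590e-03 -1.07325461e+02] [ 5.01151788e+01  6.00880032e+00 -1.85282660e+01 -8.15735406e-03
 -6.54630452e+01 -6.74372525e+01]
```

View pics/w1.png

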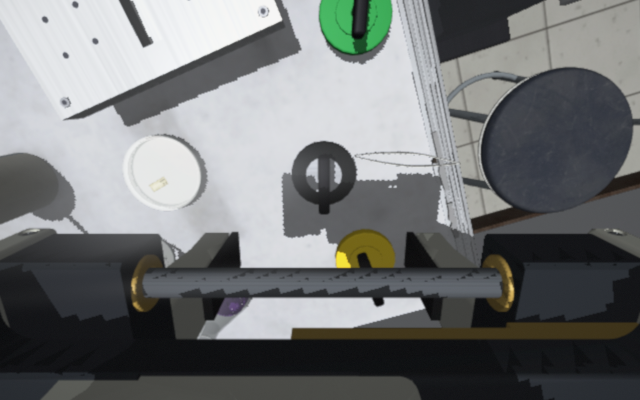

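The wing runs vertically in the image, from (324,142) to (324,213), so it is nearly in line with the tool's x axis.

Run:
```python
import pickle,numpy as np
from h import *
s,c=pickle.load(open("c1.pkl","rb"));T=wT(s,c)
a=ray(c,(324,142),.0885,T);b=ray(c,(324.3,213),.0885,T);print(a,b,(a+b)/2,np.linalg.norm(a-b),np.degrees(np.arctan2(*(b-a)[1::-1])))
M=Ro.from_euler("xyz",s["eef_rot"],degrees=True).as_matrix()
print("tool delta",M.T@((a+b)/2-s["tcp_pos"]))
print("disc",ray(c,(324,172),.0345,T))
print("slotend",ray(c,(147,41),.08,T), "holes",ray(c,(66,102),.08,T),ray(c,(263,12),.08,T))
```

```text
[0.44518298 0.21199419 0.0885    ] [0.46501177 0.27689226 0.0885    ] [0.45509737 0.24444323 0.0885    ] 0.06785970546898992 73.01012577267079
tool delta [0.00517299 0.00135778 0.11720413]
disc [0.4565863  0.24963773 0.0345    ]
slotend [0.5644989 0.0859131 0.08     ] holes [0.65616997 0.10984395 0.08      ] [0.46211423 0.09463945 0.08      ]
```

Request:
{"fn": "play_rows", "kwargs": {"rows": [{"slide": [0,0.008,0.25],"delta_rot": [0,0,0],"fingers": 1},{"slide": [0,0,0.25],"delta_rot": [0,0,0],"fingers": 1},{"slide": [0,0,0.25],"delta_rot": [0,0,0],"fingers": 1},{"slide": [0,0,0.237],"delta_rot": [0,0,0],"fingers": 1},{"slide": [0,0,0],"delta_rot": [0,0,0],"fingers": 1}]}}

```text
time_s: 4.95
tcp_pos: [0.4548, 0.249, 0.0556]
eef_rot: [179.9, -0.3, -107.2]
contact_force: [-0.1, -0.3, -0.5]
gripper_width: 0.0877
gripper_force: 0.0
```

Request:
{"fn": "play_rows", "kwargs": {"rows": [{"slide": [0,0,0],"delta_rot": [0,0,0],"fingers": -1},{"slide": [0,0,0],"delta_rot": [0,0,0],"fingers": -1},{"slide": [0,0,0],"delta_rot": [0,0,0],"fingers": -1},{"slide": [0,0,0],"delta_rot": [0,0,0],"fingers": -1},{"slide": [0,0,0],"delta_rot": [0,0,0],"fingers": -1},{"slide": [0,0,0],"delta_rot": [0,0,0],"fingers": -1},{"slide": [0,0,0],"delta_rot": [0,0,0],"fingers": -1},{"slide": [0,0,0],"delta_rot": [0,0,0],"fingers": -1}], "squeeze": 60}}

```text
time_s: 5.95
tcp_pos: [0.4568, 0.2494, 0.0577]
eef_rot: [180.0, -0.0, -107.3]
contact_force: [-0.0, -0.4, -0.0]
gripper_width: 0.0131
gripper_force: 0.0
```

Request:
{"fn": "play_rows", "kwargs": {"rows": [{"slide": [0,0,0],"delta_rot": [0,0,0],"fingers": -1},{"slide": [0,0,0],"delta_rot": [0,0,0],"fingers": -1},{"slide": [0,0,0],"delta_rot": [0,0,0],"fingers": -1},{"slide": [0,0,-0.05],"delta_rot": [0,0,0],"fingers": -1},{"slide": [0,0,-0.2],"delta_rot": [0,0,0],"fingers": -1},{"slide": [0,0,-0.2],"delta_rot": [0,0,0],"fingers": -1},{"slide": [0,0,-0.2],"delta_rot": [0,0,0],"fingers": -1},{"slide": [0,0,-0.2],"delta_rot": [0,0,0],"fingers": -1}]}}

```text
time_s: 6.95
tcp_pos: [0.4563, 0.249, 0.1862]
eef_rot: [180.0, -0.0, -107.3]
contact_force: [-0.3, 1.2, -3.8]
gripper_width: 0.01
gripper_force: 60.0
```

Request:
{"fn": "play_rows", "kwargs": {"rows": [{"slide": [0,0,0],"delta_rot": [0,0,-0.96],"fingers": -1},{"slide": [0,0,0],"delta_rot": [0,0,-0.96],"fingers": -1},{"slide": [0,0,0],"delta_rot": [0,0,-0.96],"fingers": -1},{"slide": [0,0,0],"delta_rot": [0,0,-0.96],"fingers": -1},{"slide": [0,0,0],"delta_rot": [0,0,-0.96],"fingers": -1},{"slide": [0,0,0],"delta_rot": [0,0,0],"fingers": -1}]}}

```text
time_s: 7.7
tcp_pos: [0.4564, 0.2491, 0.1851]
eef_rot: [180.0, -0.0, -85.3]
contact_force: [-0.1, -0.1, -3.5]
gripper_width: 0.01
gripper_force: 60.0
```

Request:
{"fn": "play_rows", "kwargs": {"rows": [{"slide": [0.285,-0.12,0],"delta_rot": [0,0,0],"fingers": -1},{"slide": [0.285,-0.12,0],"delta_rot": [0,0,0],"fingers": -1},{"slide": [0.285,-0.12,0],"delta_rot": [0,0,0],"fingers": -1},{"slide": [0.285,-0.12,0],"delta_rot": [0,0,0],"fingers": -1},{"slide": [0.285,-0.12,0],"delta_rot": [0,0,0],"fingers": -1},{"slide": [0,0,0.12],"delta_rot": [0,0,0],"fingers": -1},{"slide": [0,0,0.1],"delta_rot": [0,0,0],"fingers": -1},{"slide": [0,0,0],"delta_rot": [0,0,0],"fingers": -1}]}}

```text
time_s: 8.7
tcp_pos: [0.5627, 0.0438, 0.1507]
eef_rot: [179.8, -0.0, -85.3]
contact_force: [0.4, 0.4, -5.0]
gripper_width: 0.0102
gripper_force: 60.0
```

Run:
```python
from plant import r
import cv2,pickle
s=r.get_state();d={n:r.capture(n) for n in("wrist","top","scene")};print(s["tcp_pos"],s["eef_rot"],s["joints"])
pickle.dump((s,d),open("c2.pkl","wb"))
a=cv2.resize(d["wrist"]["image"][0:290,170:490],None,fx=1.25,fy=1.25,interpolation=cv2.INTER_CUBIC)
b=cv2.resize(d["scene"]["image"][130:263,245:378],None,fx=3,fy=3,interpolation=cv2.INTER_CUBIC)
import numpy as np
h=np.zeros((400,800,3),np.uint8);h[:a.shape[0],:400]=a[:400];h[:399,400:799]=b;cv2.imwrite("pics/w2.png",h)
```

```text
[0.56271101 0.04376271 0.15073476] [ 1.79820232e+02 -4.24183651e-02 -8.53265465e+01] [ 2.42978039e+01  1.27792489e+01 -1.78013069e+01 -2.36753227e-02
 -5.96030184e+01 -1.96124048e+01]
```

View pics/w2.png

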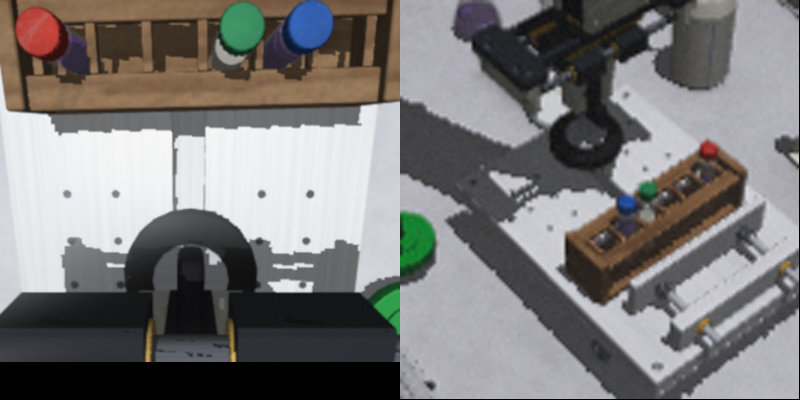

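The slot edges are at crop columns 174–206, so its middle is at 322 px. That is centred on the tool and parallel to it, and the disc is centred there too. Next I'll lower the stud gently.

Request:
{"fn": "play_rows", "kwargs": {"rows": [{"slide": [0,0,0.06],"delta_rot": [0,0,0],"fingers": -1},{"slide": [0,0,0.03],"delta_rot": [0,0,0],"fingers": -1},{"slide": [0,0,0.03],"delta_rot": [0,0,0],"fingers": -1},{"slide": [0,0,0],"delta_rot": [0,0,0],"fingers": -1}]}}

```text
time_s: 9.35
tcp_pos: [0.5637, 0.0437, 0.1337]
eef_rot: [180.0, -0.0, -85.3]
contact_force: [-0.2, -0.4, -4.4]
gripper_width: 0.01
gripper_force: 60.0
```

Request:
{"fn": "play_rows", "kwargs": {"rows": [{"slide": [0,0,0.04],"delta_rot": [0,0,0],"fingers": -1},{"slide": [0,0,0.03],"delta_rot": [0,0,0],"fingers": -1},{"slide": [0,0,0.02],"delta_rot": [0,0,0],"fingers": -1},{"slide": [0,0,0.01],"delta_rot": [0,0,0],"fingers": -1},{"slide": [0,0,0],"delta_rot": [0,0,0],"fingers": -1}]}}

```text
time_s: 9.98
tcp_pos: [0.564, 0.0438, 0.1191]
eef_rot: [180.0, -0.0, -85.3]
contact_force: [-0.3, 0.6, -4.5]
gripper_width: 0.0104
gripper_force: 60.0
```

Request:
{"fn": "play_rows", "kwargs": {"rows": [{"slide": [0,0,0.008],"delta_rot": [0,0,0],"fingers": -1},{"slide": [0,0,0],"delta_rot": [0,0,0],"fingers": -1},{"slide": [0,0,0],"delta_rot": [0,0,0],"fingers": -1}]}}

```text
time_s: 10.35
tcp_pos: [0.564, 0.0438, 0.1181]
eef_rot: [-180.0, -0.0, -85.3]
contact_force: [-0.5, 0.6, -3.9]
gripper_width: 0.0104
gripper_force: 60.0
```

Request:
{"fn": "play_rows", "kwargs": {"rows": [{"slide": [0,0,0.006],"delta_rot": [0,0,0],"fingers": -1},{"slide": [0,0,0],"delta_rot": [0,0,0],"fingers": -1},{"slide": [0,0,0],"delta_rot": [0,0,0],"fingers": -1}]}}

```text
time_s: 10.72
tcp_pos: [0.5642, 0.0438, 0.1173]
eef_rot: [-180.0, -0.0, -85.3]
contact_force: [1.5, -0.8, -1.8]
gripper_width: 0.0102
gripper_force: 60.0
```

Request:
{"fn": "play_rows", "kwargs": {"rows": [{"slide": [0.05,0,0],"delta_rot": [0,0,0],"fingers": -1},{"slide": [0.06,0,0],"delta_rot": [0,0,0],"fingers": -1},{"slide": [0.06,0,0],"delta_rot": [0,0,0],"fingers": -1},{"slide": [0.06,0,0],"delta_rot": [0,0,0],"fingers": -1},{"slide": [0.04,0,0],"delta_rot": [0,0,0],"fingers": -1},{"slide": [0.03,0,0],"delta_rot": [0,0,0],"fingers": -1},{"slide": [0.03,0,0],"delta_rot": [0,0,0],"fingers": -1},{"slide": [0.03,0,0],"delta_rot": [0,0,0],"fingers": -1}]}}

```text
time_s: 11.72
tcp_pos: [0.5688, -0.0098, 0.1173]
eef_rot: [-180.0, 0.0, -85.3]
contact_force: [-0.9, 5.4, 2.5]
gripper_width: 0.0102
gripper_force: 60.0
```

Request:
{"fn": "play_rows", "kwargs": {"rows": [{"slide": [0.03,0,0],"delta_rot": [0,0,0],"fingers": -1},{"slide": [0.03,0,0],"delta_rot": [0,0,0],"fingers": -1},{"slide": [0.03,0,0],"delta_rot": [0,0,0],"fingers": -1},{"slide": [0.03,0,0],"delta_rot": [0,0,0],"fingers": -1},{"slide": [0,0,0],"delta_rot": [0,0,0],"fingers": -1},{"slide": [0,0,0],"delta_rot": [0,0,0],"fingers": -1}]}}

```text
time_s: 12.48
tcp_pos: [0.5702, -0.0279, 0.1173]
eef_rot: [-180.0, 0.0, -85.3]
contact_force: [-0.6, 5.1, 2.4]
gripper_width: 0.0101
gripper_force: 60.0
```

Run:
```python
from plant import r
import cv2,pickle,numpy as np
s=r.get_state();d={n:r.capture(n) for n in("wrist","top","scene")};print(s)
pickle.dump((s,d),open("c3.pkl","wb"))
a=cv2.resize(d["wrist"]["image"][0:290,170:490],None,fx=1.25,fy=1.25,interpolation=cv2.INTER_CUBIC)
b=cv2.resize(d["scene"]["image"][130:263,245:378],None,fx=3,fy=3,interpolation=cv2.INTER_CUBIC)
h=np.zeros((400,800,3),np.uint8);h[:a.shape[0],:400]=a[:400];h[:399,400:799]=b;cv2.imwrite("pics/w3.png",h)
```

```text
{'time_s': 12.475, 'joints': array([ 1.68266180e+01,  1.50377205e+01, -1.96182574e+01, -1.78605842e-03,
       -5.53071268e+01, -1.21245416e+01]), 'qd': array([-0.03691877,  0.05343923, -0.01187833, -0.00430737, -0.07555986,
       -0.0941742 ]), 'joint_torque': array([-2.80656449e+00, -4.58267641e+01,  2.40887439e+01,  7.19342127e+00,
       -4.26982110e-01, -9.97543939e-04]), 'tcp_pos': array([ 0.57018764, -0.02792966,  0.11732744]), 'eef_rot': array([-1.79964236e+02,  9.18577990e-03, -8.52989368e+01]), 'contact_force': array([-0.56170986,  5.08499712,  2.4142257 ]), 'moment': array([ 1.97867129,  0.0979272 , -0.0413586 ]), 'gripper_force': 60.00072777271271, 'gripper_width': 0.010071187446945172}
```

View pics/w3.png

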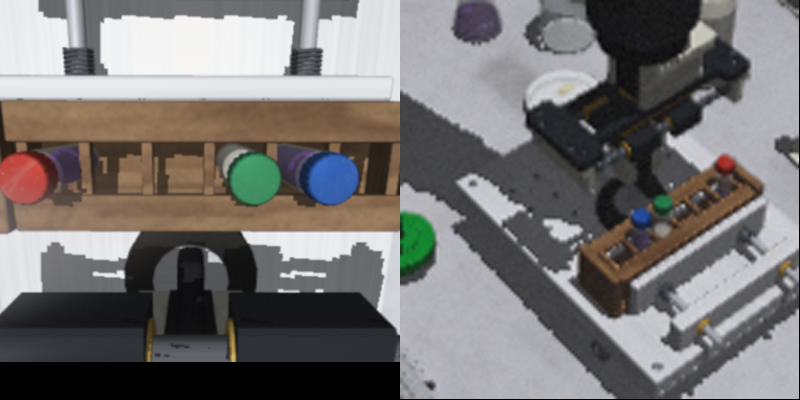

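The rack sits square against the fence, and the fence is pressed in. I'll go on 2 mm and test a small turn.

Request:
{"fn": "play_rows", "kwargs": {"rows": [{"slide": [0.015,0,0],"delta_rot": [0,0,0],"fingers": -1},{"slide": [0,0,0],"delta_rot": [0,0,0],"fingers": -1},{"slide": [0,0,0],"delta_rot": [0,0,-0.8],"fingers": -1},{"slide": [0,0,0],"delta_rot": [0,0,-0.8],"fingers": -1},{"slide": [0,0,0],"delta_rot": [0,0,-0.8],"fingers": -1},{"slide": [0,0,0],"delta_rot": [0,0,0],"fingers": -1}]}}

```text
time_s: 13.38
tcp_pos: [0.57, -0.0306, 0.1172]
eef_rot: [180.0, -0.0, -74.3]
contact_force: [-1.0, 2.4, 2.7]
gripper_width: 0.0104
gripper_force: 60.0
```

```bash
cat > st.py <<'E'
from plant import r
s=r.get_state();print(s["time_s"],s["tcp_pos"].round(4),s["eef_rot"].round(2),s["contact_force"].round(1),s["moment"].round(2),s["joints"].round(1)[[0,5]])
E
python3 st.py
```

```text
13.375 [ 0.57   -0.0306  0.1172] [ 1.7999e+02 -2.0000e-02 -7.4330e+01] [-1.   2.4  2.7] [ 1.05  0.21 -0.09] [16.6 -0.9]
```

Request:
{"fn": "play_rows", "kwargs": {"rows": [{"slide": [0,0,0],"delta_rot": [0,0,-0.6],"fingers": -1},{"slide": [0,0,0],"delta_rot": [0,0,-0.6],"fingers": -1},{"slide": [0,0,0],"delta_rot": [0,0,0],"fingers": -1}]}}

```text
time_s: 13.75
tcp_pos: [0.5705, -0.0305, 0.1172]
eef_rot: [-180.0, -0.0, -68.9]
contact_force: [2.6, 2.5, 1.2]
gripper_width: 0.0105
gripper_force: 60.0
```

```bash
python3 st.py
```

```text
13.75 [ 0.5705 -0.0305  0.1172] [-1.7997e+02 -3.0000e-02 -6.8890e+01] [2.6 2.5 1.2] [ 0.78 -0.59 -0.08] [16.6  4.5]
```

Request:
{"fn": "play_rows", "kwargs": {"rows": [{"slide": [0,0,0],"delta_rot": [0,0,-0.6],"fingers": -1},{"slide": [0,0,0],"delta_rot": [0,0,-0.6],"fingers": -1},{"slide": [0,0,0],"delta_rot": [0,0,0],"fingers": -1}]}}

```text
time_s: 14.12
tcp_pos: [0.5706, -0.0303, 0.1173]
eef_rot: [-180.0, -0.0, -63.4]
contact_force: [2.5, 2.4, 1.6]
gripper_width: 0.0104
gripper_force: 60.0
```

```bash
python3 st.py
```

```text
14.125 [ 0.5706 -0.0303  0.1173] [-1.7996e+02 -3.0000e-02 -6.3400e+01] [2.5 2.4 1.6] [ 0.78 -0.94 -0.09] [16.6 10. ]
```

Request:
{"fn": "play_rows", "kwargs": {"rows": [{"slide": [0,0,0],"delta_rot": [0,0,-0.7],"fingers": -1},{"slide": [0,0,0],"delta_rot": [0,0,-0.7],"fingers": -1},{"slide": [0,0,0],"delta_rot": [0,0,-0.7],"fingers": -1},{"slide": [0,0,0],"delta_rot": [0,0,0],"fingers": -1}]}}

```text
time_s: 14.62
tcp_pos: [0.5705, -0.0301, 0.1174]
eef_rot: [-180.0, -0.0, -53.8]
contact_force: [1.9, 3.1, 1.6]
gripper_width: 0.0099
gripper_force: 60.0
```

```bash
python3 st.py
```

```text
14.625 [ 0.5705 -0.0301  0.1174] [-1.7995e+02 -3.0000e-02 -5.3790e+01] [1.9 3.1 1.6] [ 1.2  -0.79 -0.15] [16.6 19.6]
```

It turned past 0.5 rad without resistance, so the foot is in the pocket. I'll finish the quarter turn.

Request:
{"fn": "play_rows", "kwargs": {"rows": [{"slide": [0,0,0],"delta_rot": [0,0,-0.9],"fingers": -1},{"slide": [0,0,0],"delta_rot": [0,0,-0.9],"fingers": -1},{"slide": [0,0,0],"delta_rot": [0,0,-0.9],"fingers": -1},{"slide": [0,0,0],"delta_rot": [0,0,-0.9],"fingers": -1},{"slide": [0,0,0],"delta_rot": [0,0,-0.9],"fingers": -1},{"slide": [0,0,0],"delta_rot": [0,0,-0.9],"fingers": -1},{"slide": [0,0,0],"delta_rot": [0,0,0],"fingers": -1}]}}

```text
time_s: 15.5
tcp_pos: [0.571, -0.0298, 0.1176]
eef_rot: [-179.9, -0.1, -29.0]
contact_force: [2.6, 3.8, 2.1]
gripper_width: 0.0103
gripper_force: 60.1
```

```bash
python3 st.py
```

```text
15.5 [ 0.571  -0.0298  0.1176] [-1.7992e+02 -8.0000e-02 -2.9020e+01] [2.6 3.8 2.1] [ 1.72 -1.11 -0.16] [16.6 44.4]
```

Remaining turn: 33.7°, or 0.588 rad.

Request:
{"fn": "play_rows", "kwargs": {"rows": [{"slide": [0,0,0],"delta_rot": [0,0,-0.92],"fingers": -1},{"slide": [0,0,0],"delta_rot": [0,0,-0.92],"fingers": -1},{"slide": [0,0,0],"delta_rot": [0,0,-0.92],"fingers": -1},{"slide": [0,0,0],"delta_rot": [0,0,-0.92],"fingers": -1},{"slide": [0,0,0],"delta_rot": [0,0,-0.92],"fingers": -1},{"slide": [0,0,0],"delta_rot": [0,0,-0.92],"fingers": -1},{"slide": [0,0,0],"delta_rot": [0,0,-0.92],"fingers": -1},{"slide": [0,0,0],"delta_rot": [0,0,-0.92],"fingers": -1}]}}

```text
time_s: 16.5
tcp_pos: [0.5708, -0.0293, 0.1178]
eef_rot: [-179.9, -0.1, 4.8]
contact_force: [1.0, 7.3, 5.4]
gripper_width: 0.0102
gripper_force: 60.3
```

```bash
python3 st.py
```

```text
16.5 [ 0.5708 -0.0293  0.1178] [-1.7993e+02 -1.1000e-01  4.7800e+00] [1.  7.3 5.4] [ 2.89 -0.33 -0.31] [16.6 78.2]
```

Request:
{"fn": "play_rows", "kwargs": {"rows": [{"slide": [0,0,0],"delta_rot": [0,0,0],"fingers": -0.52},{"slide": [0,0,0],"delta_rot": [0,0,0],"fingers": -0.52},{"slide": [0,0,0],"delta_rot": [0,0,0],"fingers": -0.52},{"slide": [0,0,0],"delta_rot": [0,0,0],"fingers": -0.52}]}}

```text
time_s: 17.0
tcp_pos: [0.5697, -0.0305, 0.1168]
eef_rot: [180.0, 0.1, 4.8]
contact_force: [0.1, 0.5, -0.4]
gripper_width: 0.0208
gripper_force: 0.0
```

Request:
{"fn": "play_rows", "kwargs": {"rows": [{"slide": [0,0,-0.06],"delta_rot": [0,0,0],"fingers": -0.52},{"slide": [0,0,-0.1],"delta_rot": [0,0,0],"fingers": -0.52},{"slide": [0,0,-0.15],"delta_rot": [0,0,0],"fingers": -0.52},{"slide": [0,0,-0.2],"delta_rot": [0,0,0],"fingers": -0.52},{"slide": [0,0,-0.2],"delta_rot": [0,0,0],"fingers": -0.52},{"slide": [0,0,-0.2],"delta_rot": [0,0,0],"fingers": -0.52},{"slide": [0,0,0],"delta_rot": [0,0,0],"fingers": -0.52}]}}

```text
time_s: 17.88
tcp_pos: [0.5716, -0.0301, 0.2578]
eef_rot: [-180.0, -0.4, 4.8]
contact_force: [-1.0, 0.0, -0.4]
gripper_width: 0.0212
gripper_force: 0.0
```

Run:
```python
from plant import r
import cv2,pickle,numpy as np
s=r.get_state();d={n:r.capture(n) for n in("wrist","top","scene")};print(s["time_s"],s["contact_force"])
a=cv2.resize(d["wrist"]["image"],(400,250))
b=cv2.resize(d["scene"]["image"][130:263,245:378],None,fx=3,fy=3,interpolation=cv2.INTER_CUBIC)
t=cv2.resize(d["top"]["image"][150:248,250:390],(400,280),interpolation=cv2.INTER_CUBIC)
h=np.zeros((540,800,3),np.uint8);h[:250,:400]=a;h[:399,400:799]=b;h[255:535,:400]=t;cv2.imwrite("pics/w4.png",h)
```

```text
17.875 [-0.97380243  0.0116911  -0.39068669]
```

View pics/w4.png

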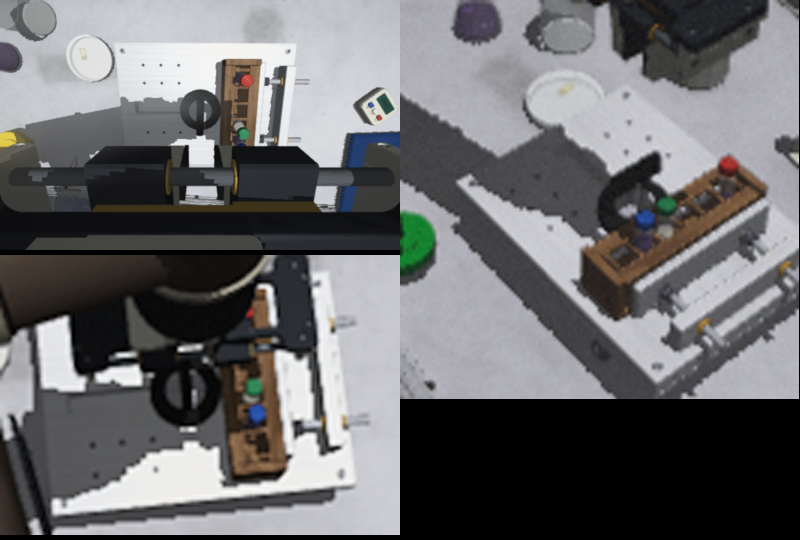

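The stud stands upright with its wing across the slot. The rack is square against the pressed-in fence and the gripper is clear, so I'll hand in the job.

```bash
python3 -c "
from plant import r
print(r.close_job())"
```

```text
the job is handed in; nothing more can be done
None
```

I handed the job in after about 18 s: the stud is locked in the pocket by its quarter turn and holds the rack square against the pressed-in fence, and I saw no sign of the bystanders being disturbed; the hand-in returned no verdict.

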